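Set a depth-stop rod to a pile of spacers

ROBOT

A 6-joint arm with a two-finger parallel gripper is mounted at the origin on the work surface; the furniture and walls round the work are solid. World frame = base frame: x ahead of the robot, y to its left, z up, the work surface at z = 0. Lengths are in m, angles in rad, forces in N, time in s.
With the tool pointing down it reaches from about 0.375 to 0.975 m from the base axis. Payload 3.8 kg.
Tool frame: the origin (TCP) lies on the mounting face of the last link; the fingertips stand 173 mm ahead of it and the grasp point (between the pads) lies 155 mm ahead of it; z points along the fingers, y is the line along which they close (so a half turn about z gives the same grasp; the last joint's range is limited). The gripper opens to 85 mm and grips with 20 to 120 N. Pads are 22 mm wide; open, the fingers measure 114 mm over their backs; the gripper's body (76 mm by 85 mm) begins 54 mm behind the grasp point. The pads swing forward as they close: fully open they stand 13 mm farther back than shut.
Start: joints at [-1.379, 0.264, 1.604, -0, 1.274, -0.037], TCP at [0.153, -0.657, 0.405] pointing down, gripper open.
Joint ranges: [-2.63, 2.63], [-0.94, 2.18], [0.31, 2.57], [-1.31, 4.45], [0, 2.66], [-2.55, 2.55]. Speed limits (rad/s): [2.57, 2.57, 3.14, 3.14, 3.14, 3.14].

INTERFACE

Orientations are given as a rotation vector (axis times angle).
In Python, from workcell import bot gives the robot as it stands.
- The arm moves only by the tool drive_tool, never from a script. Its argument "increments" is a list of rows, each an object with "delta_pos": the shift along the tool's x, y, z in mm, a list of three; "turn": the turn about the tool's z in rad; "jaw": the opening, from -1 (shut) to 1 (fully open). A call has 1 to 8 rows; each row shifts and turns the commanded pose from where the row before left it, along the tool's axes as they then stand; what a row does not reach is not made up. A row lasts 1/12 s, in which the tool goes at most 41.7 mm and 7.16 degrees, less where a joint would pass 70% of its speed; a pose out of reach is approached as far as the arm can. A call is refused whole if a number of a shift passes 41.7 or a number of a turn 0.125, either way. A call with a gripper value outside its range is refused whole. The fingers move at their own pace and stop on an object; "grip_force" is the grip in N (left out, the last holds). Time passes only in rows, so rows that do not move let the fingers close. It gives the time, the measured TCP pose, the force, the opening and the grip force at its end, in the units of the state.
- bot.read_state(): the state, without advancing time (a new reading comes with each control period).
- bot.read_camera(name): name is "scene" or "top" or "wrist"; returns a dict with "pixels" (384x512x3 uint8, red, green, blue), "fovy" (degrees; the focal length in pixels is half the picture's height over the tangent of half this angle, whatever the lens; pixels are square), "cx", "cy" (the principal point, pixels), "camera_from_world" (4x4, takes a point from world to camera coordinates); the wrist camera has in their place "hand_eye" (4x4, takes a point from camera to tool coordinates, whose origin is the TCP and whose axes are the flange's). Camera axes: x right, y down, z forward; pixel columns grow to the right and rows downward; lengths in m; the calibration is good to about 2 mm. A picture is of the moment at which its call begins: read the wrist's pose just before it. There is no depth.
- bot.finish_job(): hands the job in; it is judged then, once.
The state is a dict: "time": time; "q": joint angles; "joint_vel": joint speeds; "joint_torque": joint torques, N m; "tool_pos": TCP position; "tcp_rot": TCP orientation; "wrist_force": force on the tool from outside, world axes, zero at the start; "torque": the same for the moment, N m; "width": opening from 0.0 (shut) to 1.0 (fully open); "grip_force": force on a finger pad.
Only numpy, scipy, OpenCV 4.12 (cv2) and the standard library are available. Lean on these libraries where they do the work, as an engineer would, in place of code of your own. Each camera call takes 0.05 s, during which the arm holds its last target. There are 200 camera calls.

TASK

Stack the two brown beech spacer blocks squarely, one flat on the other, on the black pad of the aluminium depth-stop stand, with their long sides along the pad's long side. Then take the stop rod by its black handle, draw it straight up in its bore without forcing it sideways until the underside of its brass flange is level with the top of the pile, and finish while still holding it there (about to be locked): it stays partway in the bore, clear of the pile. Leave the other things on the bench where they are.

Things in the scene. Friction and masses are not known exactly. Their poses are not given: they have to be found in the camera images.
- stand: Aluminium depth-stop stand, fixed to the bench: a block 84 mm (its x) by 170 mm (its y) and 70 mm high, flat on top, with a 10 mm high foot strip reaching 21 mm beyond each end (y) and a small black lock knob on the -y end face that reaches 21 mm out, 40 to 60 mm above the bench (not used). Origin: centre of the underside, z up.
- pad (a point): Centre of the black rubber pad inlaid flush in the stand's top, 45 mm along the stand's +y from its centre, 70 mm above the bench. Same axes as the stand; the pad is 75 mm along x and 49 mm along y.
- bore (a point): Mouth of the vertical bore in the stand's top, 50 mm along the stand's -y from its centre, 70 mm above the bench. The bore is 13.5 mm wide and goes right through (70 mm).
- rod: Loose steel stop rod, standing in the bore at the start with its flange resting on the stand's top. Origin: on its axis, at the underside of the flange; z along the rod, upward. Below the origin: shank 12 mm in diameter, 63 mm long. Above it: brass flange 32 mm in diameter, 6 mm thick, then a black round handle 18 mm in diameter from 6 to 52 mm above the origin, with a thin red ring near its top. About 0.2 kg, slides freely when in line with the bore and falls back if let go.
- spacer_a: Loose flat brown beech block, 47 mm (its x) by 73 mm (its y) by 19 mm high, about 0.08 kg, lying flat on the bench at the start. Origin: centre of its underside, z up. Its long side (y) is to lie along the stand's x.
- spacer_b: A second loose block just like spacer_a; either may be the lower one. Two of them make a pile 38 mm high.
- tape_measure: Bystander: yellow pocket tape measure lying behind the stand, 59 x 65 x 31 mm, origin under its centre.
- steel_block: Bystander: small dark grey steel setting block behind the stand, 26 x 40 x 13 mm, origin under its centre.
- glue_bottle: Bystander: white glue bottle with a red cap, 58 mm across, 158 mm high, at the left, origin under its centre.
There are look-alikes about, which are no part of the job. Leave any purple look-alike of the spacer_a alone.

How it is judged:
On the way, in this order (a step that is already met when the one before it is completed fails the run):
1. one spacer block lies flat on the pad, let go (((horizontal distance between spacer_a and pad below 0.015 m and angle between the y axis of spacer_a and the x axis of stand, either way round below 0.2 rad and angle between spacer_a's own z axis and vertical below 0.08 rad and contact force between the fingers and spacer_a below 0.5 N and z of spacer_a in the frame of pad between -0.004 and 0.004 m) or (horizontal distance between spacer_b and pad below 0.015 m and angle between the y axis of spacer_b and the x axis of stand, either way round below 0.2 rad and angle between spacer_b's own z axis and vertical below 0.08 rad and contact force between the fingers and spacer_b below 0.5 N and z of spacer_b in the frame of pad between -0.004 and 0.004 m))), for 0.2 s.
2. both blocks stand as a square pile on the pad, let go, with the rod still home in its bore (horizontal distance between each of spacer_a, spacer_b and pad below 0.015 m and angle between the y axis of each of spacer_a, spacer_b and the x axis of stand, either way round below 0.2 rad and angle between each of spacer_a, spacer_b's own z axis and vertical below 0.08 rad and contact force between the fingers and spacer_a below 0.5 N and contact force between the fingers and spacer_b below 0.5 N and horizontal distance between spacer_a and spacer_b below 0.008 m and angle between the y axis of spacer_a and the y axis of spacer_b, either way round below 0.14 rad and ((z of spacer_a in the frame of pad between -0.004 and 0.004 m and z of spacer_b in the frame of pad between 0.015 and 0.023 m) or (z of spacer_b in the frame of pad between -0.004 and 0.004 m and z of spacer_a in the frame of pad between 0.015 and 0.023 m)) and z of rod in the frame of pad below 0.005 m), for 0.2 s.
3. the rod is drawn up level with the pile in the gripper (z of rod in the frame of pad between 0.033 and 0.043 m and contact force between the fingers and rod above 2 N), for 0.2 s.
At the end, for the whole second after the job is handed in: Blocks flat on the pad, within 15 mm and 0.2 rad, one on the other within 8 mm and 0.14 rad, let go; rod held still in the gripper, flange underside 33 to 43 mm above the pad (pile top 38), upright within 0.06 rad, clear of the pile, under 15 N against the bore; nothing else moved 30 mm (all of step 3 and horizontal distance between each of spacer_a, spacer_b and pad below 0.015 m and angle between the y axis of each of spacer_a, spacer_b and the x axis of stand, either way round below 0.2 rad and angle between each of spacer_a, spacer_b's own z axis and vertical below 0.08 rad and contact force between the fingers and spacer_a below 0.5 N and contact force between the fingers and spacer_b below 0.5 N and horizontal distance between spacer_a and spacer_b below 0.008 m and angle between the y axis of spacer_a and the y axis of spacer_b, either way round below 0.14 rad and ((z of spacer_a in the frame of pad between -0.004 and 0.004 m and z of spacer_b in the frame of pad between 0.015 and 0.023 m) or (z of spacer_b in the frame of pad between -0.004 and 0.004 m and z of spacer_a in the frame of pad between 0.015 and 0.023 m)) and contact force between rod and spacer_a below 0.3 N and contact force between rod and spacer_b below 0.3 N and contact force between rod and stand below 15 N and angle between rod's own z axis and vertical below 0.06 rad and linear speed of rod below 0.02 m/s); the arm keeps its last pose, push and grip.
It fails at once if the rod is drawn nearly or wholly out of its bore (z of rod in the frame of pad above 0.056 m).
It fails at once if the rod is forced sideways in its bore (over 15 N) while it is being drawn (z of rod in the frame of pad above 0.005 m and contact force between rod and stand above 15 N).
It fails at once if a bystander is moved by more than 30 mm (distance of any of tape_measure, steel_block, glue_bottle from where it was at the start of the episode above 0.03 m).
It also fails if it takes over 58 s, if anything falls off the work surface, if the arm or the gripper's body presses on something with over 40 N, if the wrist force passes 120 N, or if a joint passes its speed limit or range.

## Working session

There is one attempt and no reset: what is moved stays moved. The work goes in short steps, Python scripts to look and compute and a tool call to move; the robot and the scene stay as the last step left them, time stands still between calls to the robot, and variables do not carry over. Pictures are saved under pics/ and viewed, at most 10 in all, crops included, and the job is handed in when it is done.

Besides the shell and the picture viewer there is one more tool, called after "Request:" by a JSON object that holds its "method" and its "body", one argument or row to a line. drive_tool: Moves the arm, as the interface text tells. Its arguments: {"type":"object","properties":{"increments":{"type":"array"},"grip_force":{"type":"number"}},"required":["increments"]}

```bash
mkdir -p pics; ls; python3 - <<'E'
from workcell import bot
import cv2,json,numpy as np,pickle
s=bot.read_state();print(s)
d={}
for n in("scene","top"):
    c=bot.read_camera(n);d[n]=c
    cv2.imwrite(f"pics/{n}0.png",c["pixels"][...,::-1])
    print(n,c["fovy"],c["cx"],c["cy"],np.round(c["camera_from_world"],4).tolist())
pickle.dump(d,open("cams.pkl","wb"))
E
```

```text
pics
{'time': 0.0, 'q': array([-1.37891059e+00,  2.64734983e-01,  1.60537231e+00,  4.45541035e-06,
        1.27366980e+00, -3.68668119e-02]), 'joint_vel': array([ 0.00017257,  0.00110608,  0.00024863,  0.00037954, -0.00027836,
       -0.00127151]), 'joint_torque': array([ 2.06096003e-03, -5.15115523e+01, -3.67311645e+01,  1.40962070e-04,
        1.29536324e-02,  1.32784945e-05]), 'tool_pos': array([ 0.15302059, -0.65707686,  0.40337475]), 'tcp_rot': array([-3.11890224e+00, -3.58290094e-01,  2.58843955e-04]), 'wrist_force': array([ 0.89831753, -0.06946136, -0.93578423]), 'torque': array([0.01029828, 0.02180743, 0.00570593]), 'grip_force': 0.0, 'width': 1.0005966987364268}
scene 57.0809014039844 251.6421492719577 196.04945001174397 [[0.4534, -0.8913, 0.0058, -0.3163], [-0.407, -0.2129, -0.8883, 0.2749], [0.7929, 0.4004, -0.4593, 0.6226], [0.0, 0.0, 0.0, 1.0]]
top 44.86662671591769 256.1955207046219 195.90251162422607 [[-0.008, -0.9998, 0.0155, -0.0758], [-0.9984, 0.0071, -0.0569, 0.5334], [0.0567, -0.0159, -0.9983, 1.0423], [0.0, 0.0, 0.0, 1.0]]
```

View pics/top0.png

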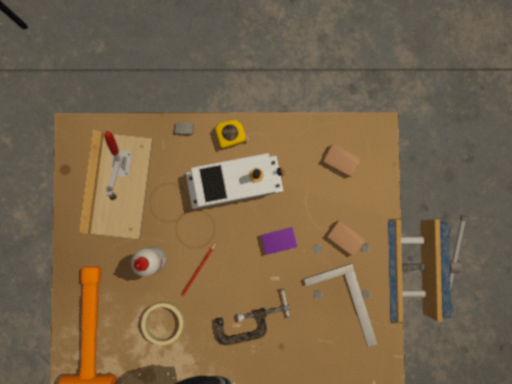

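View pics/scene0.png

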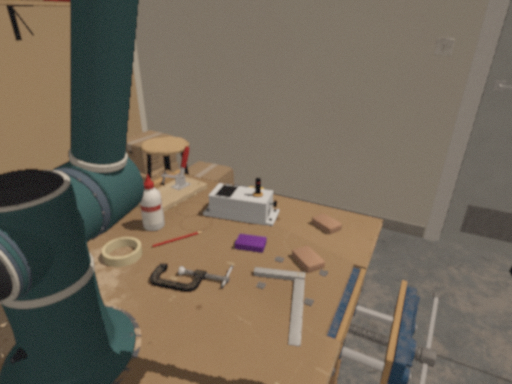

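The top view shows brown blocks at (341,160) and (345,238), a purple look-alike at (278,241), and the stand with its pad at (213,183) and rod at (257,174). The brown pair fit the description, and I'll leave the purple one alone. I'll confirm this in an enlarged crop.

```bash
python3 - <<'E'
import cv2
i=cv2.imread("pics/top0.png")
a=cv2.resize(i[135:265,310:375],None,fx=4.4,fy=4.4,interpolation=cv2.INTER_CUBIC)
b=cv2.resize(i[140:220,180:295],None,fx=4.4,fy=4.4,interpolation=cv2.INTER_CUBIC)
import numpy as np
o=np.zeros((a.shape[0],a.shape[1]+b.shape[1],3),np.uint8);o[:,:a.shape[1]]=a;o[:b.shape[0],a.shape[1]:]=b
print(o.shape,a.shape);cv2.imwrite("pics/crop1.png",o)
E
```

```text
(572, 792, 3) (572, 286, 3)
```

View pics/crop1.png

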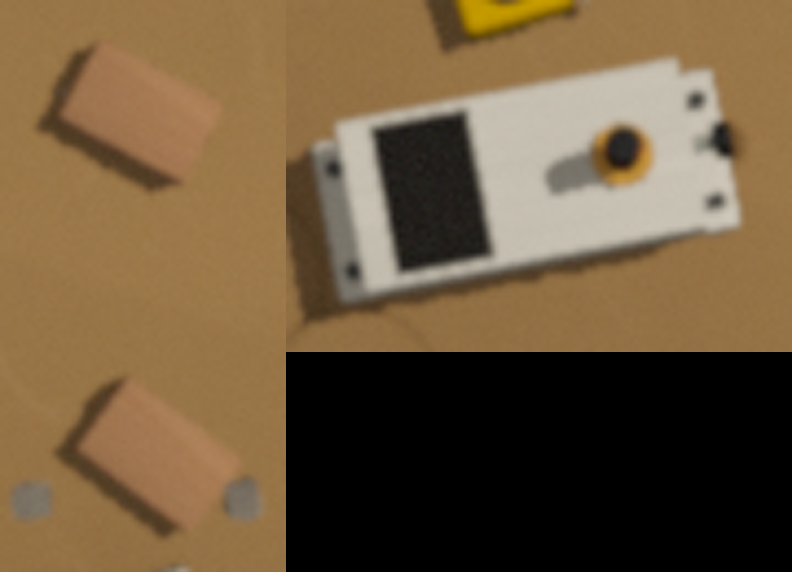

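```bash
cat >h.py <<'E'
import numpy as np,pickle
from scipy.spatial.transform import Rotation as R
def ray(c,p,z):
    f=192/np.tan(np.radians(c["fovy"]/2));T=np.asarray(c["camera_from_world"]);A=T[:3,:3];o=-A.T@T[:3,3]
    d=A.T@np.array([(p[0]-c["cx"])/f,(p[1]-c["cy"])/f,1]);return o+d*(z-o[2])/d[2]
def togo(st,xy,z,yaw):
    """tool-frame shift (mm) to bring TCP to xy,z ; turn so tool y axis lies along world angle yaw (mod pi)"""
    M=R.from_rotvec(st["tcp_rot"]).as_matrix()
    d=M.T@(np.array([xy[0],xy[1],z])-st["tool_pos"])*1000
    cur=np.arctan2(M[1,1],M[0,1]); w=(yaw-cur+np.pi/2)%np.pi-np.pi/2
    return d.round(1),round(-w,3)  # tool z down: turn is -world
E
python3 - <<'E'
from h import *
c=pickle.load(open("cams.pkl","rb"))["top"]
def m(ox,oy,off,pts,z):
    return np.array([ray(c,(ox+(x-off+.5)/4.4-.5,oy+(y+.5)/4.4-.5),z) for x,y in pts])
for n,P in(("A",m(310,135,0,[(102,42),(221,105),(181,183),(62,116)],.019)),("B",m(310,135,0,[(131,377),(241,463),(186,531),(78,445)],.019)),
 ("pad",m(180,140,286,[(373,129),(466,111),(492,254),(399,272)],.07))):
    e=np.roll(P,-1,0)-P
    print(n,P.mean(0).round(4),(np.linalg.norm(e,axis=1)*1000).round(1),np.degrees(np.arctan2(e[:,1],e[:,0])).round(1))
P=m(180,140,286,[(337,122),(677,58),(363,292)],.07);print("stand",P.round(4).tolist())
print("flange",m(180,140,286,[(622,154)],.076),"handle",m(180,140,286,[(624,146)],.122))
from workcell import bot
print(R.from_rotvec(bot.read_state()["tcp_rot"]).as_matrix().round(3))
E
```

```text
A [ 0.6135 -0.276   0.019 ] [69.9 46.  70.7 44.2] [-118.5  151.9   60.   -29.1]
B [ 0.4362 -0.2817  0.019 ] [71.6 45.1 70.6 44.6] [-128.6  139.9   51.   -38.9]
pad [0.5581 0.0142 0.07  ] [46.5 71.6 46.3 71.5] [ -79.3 -170.   100.6   10.2]
stand [[0.5925, 0.061, 0.07], [0.6232, -0.1064, 0.07], [0.5089, 0.0483, 0.07]]
flange [[ 0.57523894 -0.07877351  0.076     ]] handle [[ 0.57424682 -0.07900698  0.122     ]]
[[ 0.974  0.227 -0.   ]
 [ 0.227 -0.974  0.002]
 [ 0.    -0.002 -1.   ]]
```

```bash
python3 - <<'E'
from h import *
from workcell import bot
print(togo(bot.read_state(),(.4362,-.2817),.36,np.radians(-39.4)))
E
```

```text
(array([ 360.9, -301.3,   44.1]), np.float64(-0.654))
```

Request:
{"method": "drive_tool", "body": {
  "increments": [
    {"delta_pos": [15,-12.5,2],"turn": 0,"jaw": 1},
    {"delta_pos": [30,-25,4],"turn": 0,"jaw": 1},
    {"delta_pos": [30,-25,4],"turn": 0,"jaw": 1},
    {"delta_pos": [30,-25,4],"turn": 0,"jaw": 1},
    {"delta_pos": [30,-25,4],"turn": 0,"jaw": 1},
    {"delta_pos": [30,-25,4],"turn": 0,"jaw": 1},
    {"delta_pos": [30,-25,4],"turn": 0,"jaw": 1},
    {"delta_pos": [30,-25,4],"turn": 0,"jaw": 1}
  ],
  "grip_force": 30
}}

```text
time: 0.77
tool_pos: [0.3303, -0.4219, 0.374]
tcp_rot: [-3.12, -0.358, 0.0]
wrist_force: [0.0, 0.0, -0.8]
width: 0.999
grip_force: 0.0
```

Request:
{"method": "drive_tool", "body": {
  "increments": [
    {"delta_pos": [30,-25,4],"turn": 0,"jaw": 1},
    {"delta_pos": [30,-25,4],"turn": 0,"jaw": 1},
    {"delta_pos": [30,-25,4],"turn": 0,"jaw": 1},
    {"delta_pos": [30,-25,2],"turn": 0,"jaw": 1},
    {"delta_pos": [16,-13,0],"turn": 0,"jaw": 1},
    {"delta_pos": [0,0,0],"turn": -0.1,"jaw": 1},
    {"delta_pos": [0,0,0],"turn": -0.1,"jaw": 1},
    {"delta_pos": [0,0,0],"turn": -0.1,"jaw": 1}
  ]
}}

```text
time: 1.43
tool_pos: [0.4368, -0.2819, 0.3601]
tcp_rot: [-3.029, -0.831, 0.001]
wrist_force: [0.2, -0.1, -0.5]
width: 1.001
grip_force: 0.0
```

Request:
{"method": "drive_tool", "body": {
  "increments": [
    {"delta_pos": [0,0,0],"turn": -0.1,"jaw": 1},
    {"delta_pos": [0,0,0],"turn": -0.1,"jaw": 1},
    {"delta_pos": [0,0,0],"turn": -0.1,"jaw": 1},
    {"delta_pos": [0,0,0],"turn": -0.054,"jaw": 1},
    {"delta_pos": [0,0,0],"turn": 0,"jaw": 1},
    {"delta_pos": [0,0,0],"turn": 0,"jaw": 1}
  ]
}}

```text
time: 1.93
tool_pos: [0.4363, -0.2827, 0.3603]
tcp_rot: [-2.841, -1.339, 0.001]
wrist_force: [0.4, 0.5, -0.5]
width: 1.0
grip_force: 0.0
```

```bash
cat >w.py <<'E'
import sys,cv2
from h import *
from workcell import bot
def wristcam():
    s=bot.read_state();c=dict(bot.read_camera("wrist"))
    T=np.eye(4);T[:3,:3]=R.from_rotvec(s["tcp_rot"]).as_matrix();T[:3,3]=s["tool_pos"]
    c["camera_from_world"]=np.linalg.inv(T@c["hand_eye"]);return s,c
if __name__=="__main__":
    s,c=wristcam();pickle.dump(c,open(sys.argv[1]+".pkl","wb"))
    i=c["pixels"][...,::-1];cv2.imwrite(f"pics/{sys.argv[1]}.png",cv2.resize(i,(768,576),interpolation=cv2.INTER_CUBIC))
    print(s["time"],s["tool_pos"],s["wrist_force"],s["width"],np.round(c["hand_eye"],3).tolist())
E
python3 w.py w1; python3 - <<'E'
from h import *
from workcell import bot
print(togo(bot.read_state(),(.4362,-.2817),.176,np.radians(-39.4)))
E
```

```text
1.9333 [ 0.43634904 -0.28272433  0.36026428] [ 0.39271171  0.46931438 -0.49753719] 1.0000987365595884 [[0.0, -0.955, -0.297, 0.074], [1.0, 0.0, 0.001, -0.0], [-0.001, -0.297, 0.955, 0.031], [0.0, 0.0, 0.0, 1.0]]
(array([  0.7,  -0.7, 184.4]), np.float64(-0.002))
```

View pics/w1.png

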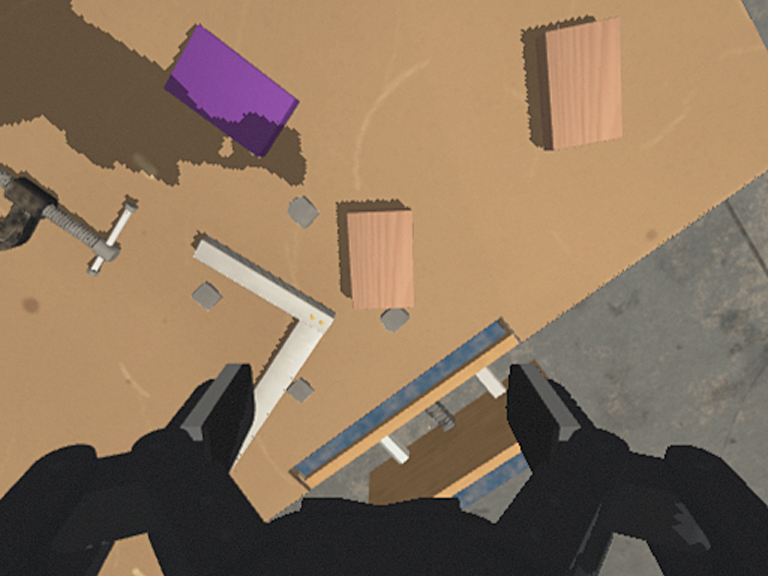

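The wrist view shows block B at about (380,258) with its long side upright in the picture, between the fingers' lines. Block A is at (584,84) and the purple block at (232,90). I'll refine both brown blocks from these corners.

```bash
python3 - <<'E'
from h import *
c=pickle.load(open("w1.pkl","rb"))
for n,q in(("B",[(349,211),(411,209),(413,306),(354,308)]),("A",[(546,32),(620,17),(622,136),(554,150)])):
    P=np.array([ray(c,((x+.5)/1.5-.5,(y+.5)/1.5-.5),.019) for x,y in q]);e=np.roll(P,-1,0)-P
    print(n,P.mean(0).round(4),(np.linalg.norm(e,axis=1)*1000).round(1),np.degrees(np.arctan2(e[:,1],e[:,0])).round(1))
E
```

```text
B [ 0.4364 -0.2848  0.019 ] [44.1 73.2 44.9 73.4] [ -37.7 -127.1  142.6   52.3]
A [ 0.6139 -0.2791  0.019 ] [46.3 71.8 45.9 72.6] [ -29.1 -119.1  151.9   61.3]
```

Request:
{"method": "drive_tool", "body": {
  "increments": [
    {"delta_pos": [0,0,25],"turn": 0,"jaw": 0.6},
    {"delta_pos": [0,0,35],"turn": 0,"jaw": 0.6},
    {"delta_pos": [0,0,35],"turn": 0,"jaw": 0.6},
    {"delta_pos": [0,0,35],"turn": 0,"jaw": 0.6},
    {"delta_pos": [0,0,25],"turn": 0,"jaw": 0.6},
    {"delta_pos": [0,0,15],"turn": 0,"jaw": 0.6},
    {"delta_pos": [0,0,8],"turn": 0,"jaw": 0.6},
    {"delta_pos": [0,0,4],"turn": 0,"jaw": 0.6}
  ]
}}

```text
time: 2.65
tool_pos: [0.436, -0.2825, 0.1772]
tcp_rot: [-2.839, -1.34, 0.002]
wrist_force: [-0.3, -0.5, 0.5]
width: 0.804
grip_force: 0.0
```

Request:
{"method": "drive_tool", "body": {
  "increments": [
    {"delta_pos": [0,0,2],"turn": 0,"jaw": 0.6},
    {"delta_pos": [0,0,0],"turn": 0,"jaw": 0.6}
  ]
}}

```text
time: 2.82
tool_pos: [0.437, -0.2832, 0.1774]
tcp_rot: [2.84, 1.341, 0.001]
wrist_force: [0.3, -0.4, 0.6]
width: 0.8
grip_force: 0.0
```

Request:
{"method": "drive_tool", "body": {
  "increments": [
    {"delta_pos": [0,0,0.5],"turn": 0,"jaw": 0.2},
    {"delta_pos": [0,0,0],"turn": 0,"jaw": 0},
    {"delta_pos": [0,0,0],"turn": 0,"jaw": -0.2},
    {"delta_pos": [0,0,0],"turn": 0,"jaw": -1},
    {"delta_pos": [0,0,0],"turn": 0,"jaw": -1},
    {"delta_pos": [0,0,0],"turn": 0,"jaw": -1}
  ]
}}

```text
time: 3.32
tool_pos: [0.4373, -0.2834, 0.1777]
tcp_rot: [2.838, 1.341, 0.002]
wrist_force: [-0.4, 0.1, 6.2]
width: 0.538
grip_force: 31.2
```

Request:
{"method": "drive_tool", "body": {
  "increments": [
    {"delta_pos": [0,0,-5],"turn": 0,"jaw": -1},
    {"delta_pos": [0,0,-20],"turn": 0,"jaw": -1},
    {"delta_pos": [0,0,-35],"turn": 0,"jaw": -1},
    {"delta_pos": [0,0,-35],"turn": 0,"jaw": -1},
    {"delta_pos": [0,0,-35],"turn": 0,"jaw": -1},
    {"delta_pos": [0,0,-15],"turn": 0,"jaw": -1},
    {"delta_pos": [0,0,0],"turn": 0,"jaw": -1},
    {"delta_pos": [0,0,0],"turn": 0,"jaw": -1}
  ]
}}

```text
time: 3.98
tool_pos: [0.4366, -0.2829, 0.3222]
tcp_rot: [2.839, 1.341, 0.002]
wrist_force: [-0.5, -0.2, -1.4]
width: 0.536
grip_force: 31.0
```

```bash
python3 w.py w2; python3 - <<'E'
from h import *
from workcell import bot
print(togo(bot.read_state(),(.5581,.0142),.32,np.radians(-79.7)))
E
```

```text
3.9833 [ 0.43663465 -0.28293557  0.32219538] [-0.48792444 -0.17116682 -1.36796818] 0.5361206061509902 [[0.0, -0.955, -0.297, 0.074], [1.0, 0.0, 0.001, -0.0], [-0.001, -0.297, 0.955, 0.031], [0.0, 0.0, 0.0, 1.0]]
(array([306.7, -94.1,   0.5]), np.float64(0.703))
```

View pics/w2.png

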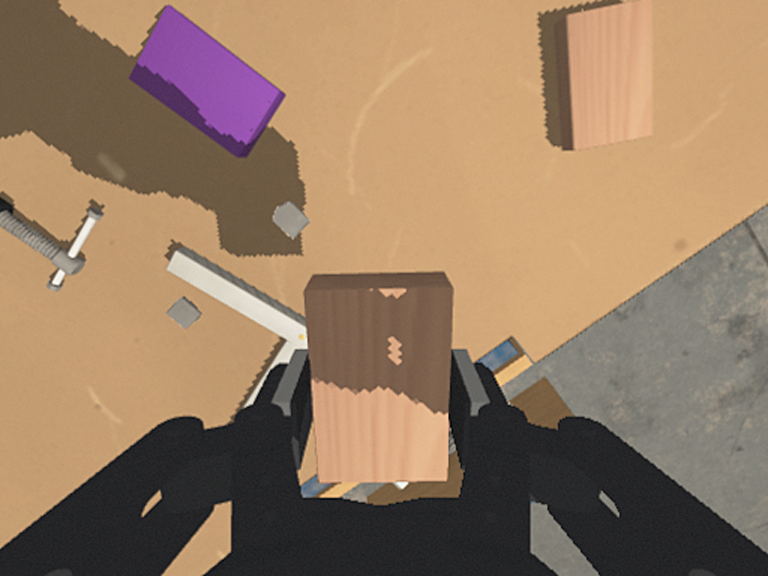

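```bash
python3 - <<'E'
from h import *
c=pickle.load(open("w2.pkl","rb"));H=np.array(c["hand_eye"])
W=np.linalg.inv(c["camera_from_world"]);T=W@np.linalg.inv(H)
for z in(.1595,.1635,.1675):
    P=np.array([ray(c,((x+.5)/1.5-.5,(y+.5)/1.5-.5),z) for x,y in[(305,289),(452,287),(447,481),(319,482)]]);Q=(P-T[:3,3])@T[:3,:3]*1000
    e=np.roll(Q,-1,0)-Q
    print(z,Q.mean(0).round(1),np.linalg.norm(e,axis=1).round(1),np.degrees(np.arctan2(e[:,1],e[:,0])).round(1))
E
```

```text
0.1595 [ -4.6   0.4 162.7] [46.9 75.2 47.4 74.9] [ 89.2 178.6 -90.4  -1. ]
0.1635 [ -2.2   0.4 158.7] [45.4 72.9 45.9 72.6] [ 89.2 178.6 -90.4  -1. ]
0.1675 [  0.2   0.4 154.7] [44.  70.7 44.5 70.3] [ 89.2 178.6 -90.4  -1. ]
```

The block is held squarely, with its top face at (305–452, 288–482). Its centre is about 2 mm off the grasp point along tool x and its angle is about 0.

Request:
{"method": "drive_tool", "body": {
  "increments": [
    {"delta_pos": [17,-5.2,-4],"turn": 0,"jaw": -1},
    {"delta_pos": [34,-10.5,-4],"turn": 0,"jaw": -1},
    {"delta_pos": [34,-10.5,-2],"turn": 0,"jaw": -1},
    {"delta_pos": [34,-10.5,0],"turn": 0,"jaw": -1},
    {"delta_pos": [34,-10.5,0],"turn": 0,"jaw": -1},
    {"delta_pos": [34,-10.5,0],"turn": 0,"jaw": -1},
    {"delta_pos": [34,-10.5,0],"turn": 0,"jaw": -1},
    {"delta_pos": [34,-10.5,0],"turn": 0,"jaw": -1}
  ]
}}

```text
time: 4.7
tool_pos: [0.5368, -0.0341, 0.3281]
tcp_rot: [-2.838, -1.341, 0.007]
wrist_force: [1.2, -0.1, -0.2]
width: 0.537
grip_force: 30.9
```

Request:
{"method": "drive_tool", "body": {
  "increments": [
    {"delta_pos": [34,-10.5,0],"turn": 0,"jaw": -1},
    {"delta_pos": [17,-5,0],"turn": 0,"jaw": -1},
    {"delta_pos": [0,0,0],"turn": 0.1,"jaw": -1},
    {"delta_pos": [0,0,0],"turn": 0.1,"jaw": -1},
    {"delta_pos": [0,0,0],"turn": 0.1,"jaw": -1},
    {"delta_pos": [0,0,0],"turn": 0.1,"jaw": -1},
    {"delta_pos": [0,0,0],"turn": 0.1,"jaw": -1},
    {"delta_pos": [0,0,0],"turn": 0.1,"jaw": -1}
  ]
}}

```text
time: 5.37
tool_pos: [0.5569, 0.0135, 0.3277]
tcp_rot: [-3.11, -0.435, 0.009]
wrist_force: [-0.2, 0.3, -0.7]
width: 0.537
grip_force: 31.0
```

Request:
{"method": "drive_tool", "body": {
  "increments": [
    {"delta_pos": [0,0,0],"turn": 0.1,"jaw": -1},
    {"delta_pos": [0,0,0],"turn": 0,"jaw": -1},
    {"delta_pos": [0,0,0],"turn": 0,"jaw": -1}
  ]
}}

```text
time: 5.62
tool_pos: [0.5572, 0.0134, 0.3286]
tcp_rot: [-3.128, -0.291, 0.007]
wrist_force: [-0.4, -0.4, -1.4]
width: 0.539
grip_force: 30.9
```

```bash
python3 w.py w3; python3 - <<'E'
from h import *
from workcell import bot
s=bot.read_state();M=R.from_rotvec(s["tcp_rot"]).as_matrix();print(M.round(3))
t=np.array([.5581,.0142])+.0022*M[:2,0]
print(togo(s,t,.25,np.radians(-79.7)))
E
```

```text
5.6167 [0.55715998 0.01335685 0.32862473] [-0.3862817  -0.38150714 -1.36096185] 0.53854442668223 [[0.0, -0.955, -0.295, 0.075], [1.0, -0.0, 0.002, 0.001], [-0.002, -0.295, 0.955, 0.031], [0.0, 0.0, 0.0, 1.0]]
[[ 0.983  0.184 -0.004]
 [ 0.184 -0.983  0.   ]
 [-0.004 -0.001 -1.   ]]
(array([ 3.4, -0.6, 79.1]), np.float64(0.006))
```

View pics/w3.png

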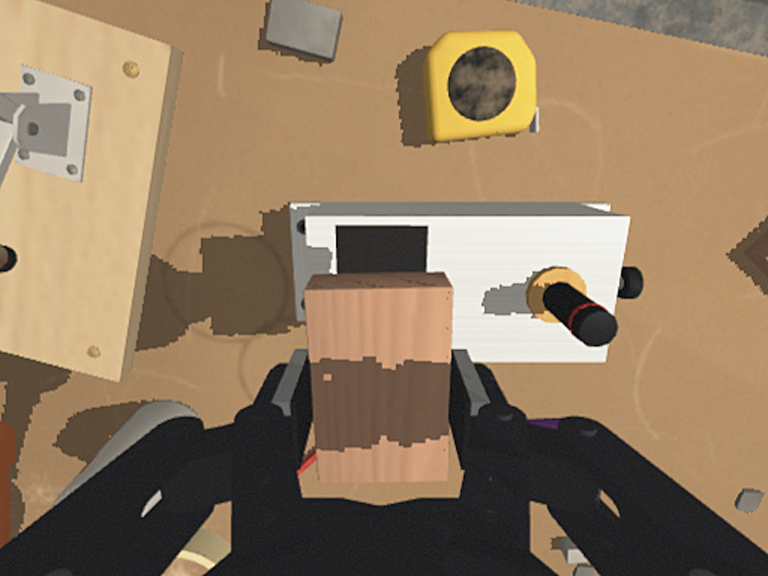

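The pad's far edge shows at (336,226)–(428,225), the stand's back top edge at (305,216)–(630,216), and the flange centre near (556,293). I'll cross-check the pad and bore from these.

```bash
python3 - <<'E'
from h import *
c=pickle.load(open("w3.pkl","rb"))
g=lambda x,y,z=.07:ray(c,((x+.5)/1.5-.5,(y+.5)/1.5-.5),z)
a,b,l,r=g(336,226),g(428,225),g(305,216),g(630,216)
print(np.linalg.norm(a-b),np.linalg.norm(l-r))
d=(l-r);th=np.arctan2(d[1],d[0]);print("stand y deg",np.degrees(th))
y=np.array([np.cos(th),np.sin(th)]);x=np.array([y[1],-y[0]])
print("pad from pad edge",((a+b)/2)[:2]-.0375*x,"from stand edge",((l+r)/2)[:2]-.042*x+.045*y,"flange",g(556,294,.076))
E
```

```text
0.048439735365628955 0.1700564060677798
stand y deg 100.64492852566795
pad from pad edge [0.55674856 0.01144923] from stand edge [0.55718264 0.01177609] flange [ 0.5755103  -0.08037292  0.076     ]
```

Request:
{"method": "drive_tool", "body": {
  "increments": [
    {"delta_pos": [2,1,10],"turn": 0,"jaw": -1},
    {"delta_pos": [0,0,25],"turn": 0,"jaw": -1},
    {"delta_pos": [0,0,22],"turn": 0,"jaw": -1},
    {"delta_pos": [0,0,12],"turn": 0,"jaw": -1},
    {"delta_pos": [0,0,5],"turn": 0,"jaw": -1},
    {"delta_pos": [0,0,2],"turn": 0,"jaw": -1},
    {"delta_pos": [0,0,0],"turn": 0,"jaw": -1},
    {"delta_pos": [0,0,0],"turn": 0,"jaw": -1}
  ]
}}

```text
time: 6.33
tool_pos: [0.5609, 0.0127, 0.2562]
tcp_rot: [3.128, 0.287, 0.003]
wrist_force: [0.6, 0.4, -0.6]
width: 0.536
grip_force: 30.9
```

Request:
{"method": "drive_tool", "body": {
  "increments": [
    {"delta_pos": [0,0,1],"turn": 0,"jaw": -1},
    {"delta_pos": [0,0,1],"turn": 0,"jaw": -1},
    {"delta_pos": [0,0,0],"turn": 0,"jaw": -1},
    {"delta_pos": [0,0,0],"turn": 0,"jaw": -1}
  ]
}}

```text
time: 6.67
tool_pos: [0.5604, 0.0127, 0.2537]
tcp_rot: [3.128, 0.287, 0.001]
wrist_force: [-0.1, -0.1, -0.9]
width: 0.538
grip_force: 30.9
```

Request:
{"method": "drive_tool", "body": {
  "increments": [
    {"delta_pos": [-1,0,2],"turn": 0,"jaw": -1},
    {"delta_pos": [0,0,2],"turn": 0,"jaw": -1},
    {"delta_pos": [0,0,1],"turn": 0,"jaw": -1},
    {"delta_pos": [0,0,0.5],"turn": 0,"jaw": -1},
    {"delta_pos": [0,0,0],"turn": 0,"jaw": -1},
    {"delta_pos": [0,0,0],"turn": 0,"jaw": -1}
  ]
}}

```text
time: 7.17
tool_pos: [0.5592, 0.0126, 0.2477]
tcp_rot: [-3.128, -0.287, 0.0]
wrist_force: [-1.5, 0.4, 2.3]
width: 0.537
grip_force: 31.0
```

Request:
{"method": "drive_tool", "body": {
  "increments": [
    {"delta_pos": [0,0,0],"turn": 0,"jaw": 0.2},
    {"delta_pos": [0,0,0],"turn": 0,"jaw": 0.4},
    {"delta_pos": [0,0,0],"turn": 0,"jaw": 0.6},
    {"delta_pos": [0,0,0],"turn": 0,"jaw": 0.6},
    {"delta_pos": [0,0,-10],"turn": 0,"jaw": 0.6},
    {"delta_pos": [0,0,-30],"turn": 0,"jaw": 0.6},
    {"delta_pos": [0,0,-35],"turn": 0,"jaw": 0.6},
    {"delta_pos": [0,0,-15],"turn": 0,"jaw": 0.6}
  ]
}}

```text
time: 7.83
tool_pos: [0.5605, 0.0125, 0.3428]
tcp_rot: [3.128, 0.287, 0.01]
wrist_force: [0.2, -0.3, 0.9]
width: 0.8
grip_force: 0.0
```

Request:
{"method": "drive_tool", "body": {
  "increments": [
    {"delta_pos": [-20,0,0],"turn": 0,"jaw": 0.6},
    {"delta_pos": [-30,0,0],"turn": 0,"jaw": 0.6},
    {"delta_pos": [-15,0,0],"turn": 0,"jaw": 0.6},
    {"delta_pos": [0,0,0],"turn": 0,"jaw": 0.6},
    {"delta_pos": [0,0,0],"turn": 0,"jaw": 0.6}
  ]
}}

```text
time: 8.25
tool_pos: [0.4951, 0.0006, 0.3386]
tcp_rot: [3.128, 0.286, 0.003]
wrist_force: [0.3, -0.0, 0.6]
width: 0.802
grip_force: 0.0
```

```bash
python3 w.py w4
```

```text
8.25 [0.49505843 0.00064947 0.33857882] [ 0.33701693 -0.00300658  0.59468101] 0.8019609259133312 [[0.0, -0.955, -0.295, 0.075], [1.0, -0.0, 0.002, 0.001], [-0.002, -0.295, 0.955, 0.031], [0.0, 0.0, 0.0, 1.0]]
```

View pics/w4.png

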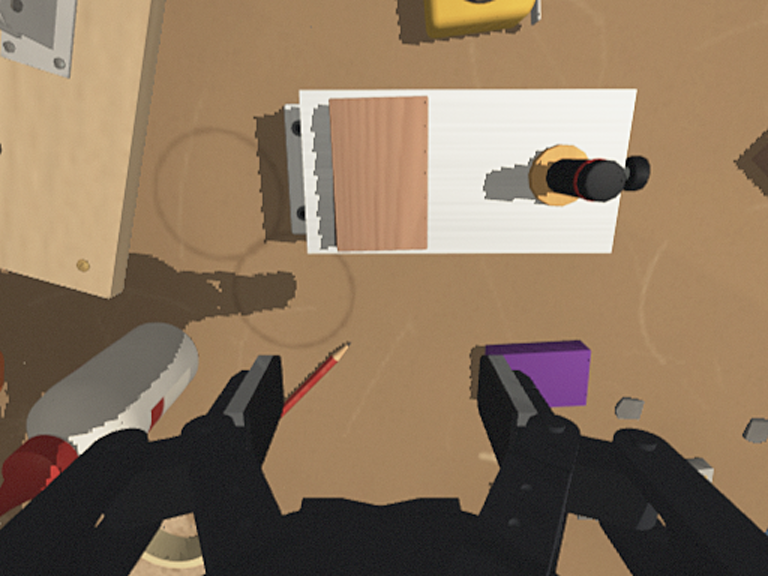

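The block lies flat and covers the pad. Its top corners are (330,98), (427,96), (428,249) and (338,250); the stand's top corners are (300,90), (636,89), (611,252) and (308,253).

```bash
python3 - <<'E'
from h import *
from workcell import bot
c=pickle.load(open("w4.pkl","rb"))
g=lambda q,z:np.array([ray(c,((x+.5)/1.5-.5,(y+.5)/1.5-.5),z) for x,y in q])
B=g([(330,98),(427,96),(428,249),(338,250)],.089);S=g([(300,90),(636,89),(611,252),(308,253)],.07)
for P in(B,S):
    e=np.roll(P,-1,0)-P;print(P.mean(0).round(4),(np.linalg.norm(e,axis=1)*1000).round(1),np.degrees(np.arctan2(e[:,1],e[:,0])).round(1))
y=np.array([np.cos(np.radians(100.5)),np.sin(np.radians(100.5))]);print("pad",S.mean(0)[:2]+.045*y,"bore",S.mean(0)[:2]-.05*y)
print("flange",g([(560,175)],.076))
print(togo(bot.read_state(),(.6137,-.2778),.36,np.radians(-28.9)))
E
```

```text
[0.5578 0.0107 0.089 ] [45.2 72.6 46.3 72.2] [ -78.4 -167.3  101.1   11.8]
[ 0.5658 -0.0327  0.07  ] [169.3  83.9 169.9  83.9] [ -79.4 -169.2  100.6   10.4]
pad [0.55757327 0.01159333] bore [ 0.57488564 -0.08181588]
flange [[ 0.57510632 -0.08065461  0.076     ]]
(array([ 65.4, 295.3, -21.1]), np.float64(-0.884))
```

Request:
{"method": "drive_tool", "body": {
  "increments": [
    {"delta_pos": [0,10,-10],"turn": 0,"jaw": 0.6},
    {"delta_pos": [4,25,-11],"turn": 0,"jaw": 0.6},
    {"delta_pos": [8,37,0],"turn": 0,"jaw": 0.6},
    {"delta_pos": [8,37,0],"turn": 0,"jaw": 0.6},
    {"delta_pos": [8,37,0],"turn": 0,"jaw": 0.6},
    {"delta_pos": [8,37,0],"turn": 0,"jaw": 0.6},
    {"delta_pos": [8,37,0],"turn": 0,"jaw": 0.6},
    {"delta_pos": [8,37,0],"turn": 0,"jaw": 0.6}
  ]
}}

```text
time: 8.97
tool_pos: [0.5946, -0.2455, 0.3594]
tcp_rot: [3.128, 0.287, 0.002]
wrist_force: [0.6, 1.1, 0.1]
width: 0.8
grip_force: 0.0
```

Request:
{"method": "drive_tool", "body": {
  "increments": [
    {"delta_pos": [8,26,0],"turn": 0,"jaw": 0.6},
    {"delta_pos": [5,12,0],"turn": 0,"jaw": 0.6},
    {"delta_pos": [0,0,0],"turn": -0.11,"jaw": 0.6},
    {"delta_pos": [0,0,0],"turn": -0.11,"jaw": 0.6},
    {"delta_pos": [0,0,0],"turn": -0.11,"jaw": 0.6},
    {"delta_pos": [0,0,0],"turn": -0.11,"jaw": 0.6},
    {"delta_pos": [0,0,0],"turn": -0.11,"jaw": 0.6},
    {"delta_pos": [0,0,0],"turn": -0.11,"jaw": 0.6}
  ]
}}

```text
time: 9.63
tool_pos: [0.6138, -0.2788, 0.3591]
tcp_rot: [2.863, 1.293, 0.0]
wrist_force: [-0.5, -0.3, 0.3]
width: 0.802
grip_force: 0.0
```

Request:
{"method": "drive_tool", "body": {
  "increments": [
    {"delta_pos": [0,0,0],"turn": -0.11,"jaw": 0.6},
    {"delta_pos": [0,0,0],"turn": -0.11,"jaw": 0.6},
    {"delta_pos": [0,0,0],"turn": 0,"jaw": 0.6},
    {"delta_pos": [0,0,0],"turn": 0,"jaw": 0.6}
  ]
}}

```text
time: 9.97
tool_pos: [0.6136, -0.2784, 0.3591]
tcp_rot: [2.71, 1.587, 0.0]
wrist_force: [-0.9, -1.1, -1.2]
width: 0.8
grip_force: 0.0
```

```bash
python3 w.py w5; python3 - <<'E'
from h import *
from workcell import bot
print(togo(bot.read_state(),(.6137,-.2785),.179,np.radians(-28.9)))
E
```

```text
9.9667 [ 0.61358528 -0.27839323  0.35905356] [-0.8654555  -1.12213852 -1.16553819] 0.8003415994812327 [[0.0, -0.955, -0.297, 0.074], [1.0, 0.0, 0.001, -0.0], [-0.001, -0.297, 0.955, 0.031], [0.0, 0.0, 0.0, 1.0]]
(array([-1.000e-01,  3.000e-01,  1.799e+02]), np.float64(-0.007))
```

View pics/w5.png

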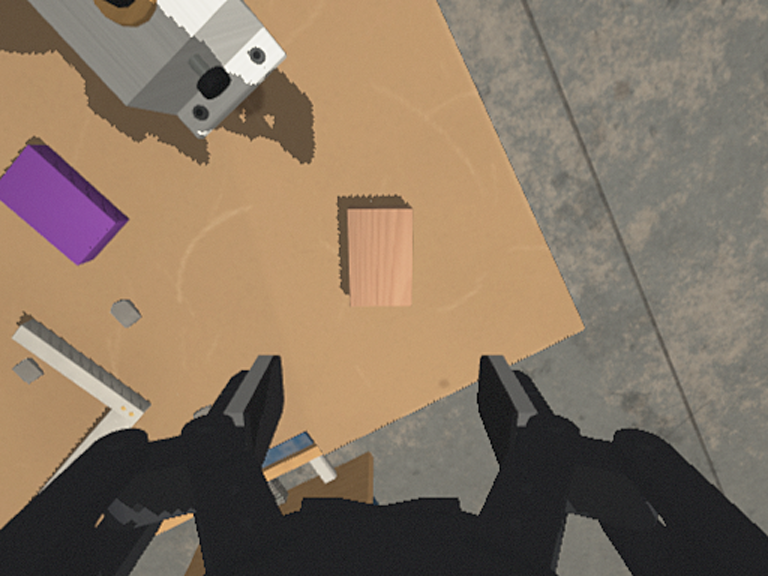

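The second beech block sits at (348–412, 208–306), almost exactly where the first one did in the picture, so I'll repeat the same descent and grasp.

Request:
{"method": "drive_tool", "body": {
  "increments": [
    {"delta_pos": [0,0,25],"turn": 0,"jaw": 0.6},
    {"delta_pos": [0,0,35],"turn": 0,"jaw": 0.6},
    {"delta_pos": [0,0,35],"turn": 0,"jaw": 0.6},
    {"delta_pos": [0,0,35],"turn": 0,"jaw": 0.6},
    {"delta_pos": [0,0,25],"turn": 0,"jaw": 0.6},
    {"delta_pos": [0,0,15],"turn": 0,"jaw": 0.6},
    {"delta_pos": [0,0,8],"turn": 0,"jaw": 0.6},
    {"delta_pos": [0,0,2],"turn": 0,"jaw": 0.6}
  ]
}}

```text
time: 10.68
tool_pos: [0.6126, -0.2775, 0.1773]
tcp_rot: [-2.708, -1.59, 0.002]
wrist_force: [-0.4, 0.5, -0.6]
width: 0.797
grip_force: 0.0
```

Request:
{"method": "drive_tool", "body": {
  "increments": [
    {"delta_pos": [0,0,1],"turn": 0,"jaw": 0.6},
    {"delta_pos": [0,0,0],"turn": 0,"jaw": 0.6}
  ]
}}

```text
time: 10.85
tool_pos: [0.614, -0.2781, 0.1797]
tcp_rot: [2.706, 1.59, 0.003]
wrist_force: [-0.3, -0.4, 0.3]
width: 0.802
grip_force: 0.0
```

Request:
{"method": "drive_tool", "body": {
  "increments": [
    {"delta_pos": [0,0,1.5],"turn": 0,"jaw": 0.2},
    {"delta_pos": [0,0,0],"turn": 0,"jaw": 0},
    {"delta_pos": [0,0,0],"turn": 0,"jaw": -0.2},
    {"delta_pos": [0,0,0],"turn": 0,"jaw": -1},
    {"delta_pos": [0,0,0],"turn": 0,"jaw": -1},
    {"delta_pos": [0,0,0],"turn": 0,"jaw": -1}
  ]
}}

```text
time: 11.35
tool_pos: [0.6138, -0.278, 0.1781]
tcp_rot: [2.706, 1.591, 0.003]
wrist_force: [-0.3, -0.5, 6.1]
width: 0.537
grip_force: 32.8
```

Request:
{"method": "drive_tool", "body": {
  "increments": [
    {"delta_pos": [0,0,-5],"turn": 0,"jaw": -1},
    {"delta_pos": [0,0,-20],"turn": 0,"jaw": -1},
    {"delta_pos": [0,0,-35],"turn": 0,"jaw": -1},
    {"delta_pos": [0,0,-35],"turn": 0,"jaw": -1},
    {"delta_pos": [0,0,-35],"turn": 0,"jaw": -1},
    {"delta_pos": [0,0,-25],"turn": 0,"jaw": -1},
    {"delta_pos": [0,0,0],"turn": 0,"jaw": -1},
    {"delta_pos": [0,0,0],"turn": 0,"jaw": -1}
  ]
}}

```text
time: 12.02
tool_pos: [0.6133, -0.2778, 0.334]
tcp_rot: [2.705, 1.59, 0.004]
wrist_force: [-0.9, -0.0, -0.9]
width: 0.54
grip_force: 32.0
```

```bash
python3 w.py w6; python3 - <<'E'
from h import *
from workcell import bot
import cv2
print(togo(bot.read_state(),(.5577,.0115),.34,np.radians(-79.2)))
# held-block extent: compare with w2 picture
a,b=[cv2.imread(f"pics/{n}.png",0).astype(float) for n in("w2","w6")]
for i in(a,b):
    g=np.abs(np.diff(cv2.GaussianBlur(i,(3,3),0)[:,340:420].mean(1)));k=np.argsort(g[255:495])[-8:]+255;print(sorted(k.tolist()))
    g=np.abs(np.diff(i[460:475].mean(0)));k=np.argsort(g[290:470])[-6:]+290;print(sorted(k.tolist()))
E
```

```text
12.0167 [ 0.61334375 -0.27779713  0.33395019] [-0.92143584 -0.04339785 -0.86196831] 0.5398210646759684 [[0.0, -0.955, -0.297, 0.074], [1.0, 0.0, 0.001, -0.0], [-0.001, -0.297, 0.955, 0.031], [0.0, 0.0, 0.0, 1.0]]
(array([ 225.7, -188.5,   -8.6]), np.float64(0.874))
[270, 271, 272, 273, 287, 288, 388, 482]
[296, 300, 301, 317, 447, 448]
[265, 266, 267, 268, 474, 475, 476, 477]
[296, 301, 444, 445, 458, 459]
```

Request:
{"method": "drive_tool", "body": {
  "increments": [
    {"delta_pos": [13,-10.5,-4],"turn": 0,"jaw": -1},
    {"delta_pos": [25,-21,-4],"turn": 0,"jaw": -1},
    {"delta_pos": [25,-21,-2],"turn": 0,"jaw": -1},
    {"delta_pos": [25,-21,0],"turn": 0,"jaw": -1},
    {"delta_pos": [25,-21,0],"turn": 0,"jaw": -1},
    {"delta_pos": [25,-21,0],"turn": 0,"jaw": -1},
    {"delta_pos": [25,-21,0],"turn": 0,"jaw": -1},
    {"delta_pos": [25,-21,0],"turn": 0,"jaw": -1}
  ]
}}

```text
time: 12.73
tool_pos: [0.5647, -0.0345, 0.3385]
tcp_rot: [-2.706, -1.59, 0.006]
wrist_force: [1.0, -0.0, -1.1]
width: 0.538
grip_force: 32.0
```

Request:
{"method": "drive_tool", "body": {
  "increments": [
    {"delta_pos": [25,-21,0],"turn": 0,"jaw": -1},
    {"delta_pos": [12.5,-10,0],"turn": 0,"jaw": -1},
    {"delta_pos": [0,0,0],"turn": 0.11,"jaw": -1},
    {"delta_pos": [0,0,0],"turn": 0.11,"jaw": -1},
    {"delta_pos": [0,0,0],"turn": 0.11,"jaw": -1},
    {"delta_pos": [0,0,0],"turn": 0.11,"jaw": -1},
    {"delta_pos": [0,0,0],"turn": 0.11,"jaw": -1},
    {"delta_pos": [0,0,0],"turn": 0.11,"jaw": -1}
  ]
}}

```text
time: 13.4
tool_pos: [0.5563, 0.0119, 0.3385]
tcp_rot: [-3.078, -0.62, 0.008]
wrist_force: [-0.7, -0.6, -1.0]
width: 0.538
grip_force: 32.0
```

Request:
{"method": "drive_tool", "body": {
  "increments": [
    {"delta_pos": [0,0,0],"turn": 0.11,"jaw": -1},
    {"delta_pos": [0,0,0],"turn": 0.104,"jaw": -1},
    {"delta_pos": [0,0,0],"turn": 0,"jaw": -1},
    {"delta_pos": [0,0,0],"turn": 0,"jaw": -1}
  ]
}}

```text
time: 13.73
tool_pos: [0.5568, 0.0116, 0.3392]
tcp_rot: [-3.126, -0.301, 0.006]
wrist_force: [0.2, 0.2, -1.6]
width: 0.537
grip_force: 32.0
```

```bash
python3 w.py w7; python3 - <<'E'
from h import *
from workcell import bot
print(togo(bot.read_state(),(.5577,.0115),.2677,np.radians(-79.2)))
E
```

```text
13.7333 [0.55677833 0.01164325 0.3391673 ] [ 0.24394008  0.24187445 -1.5749047 ] 0.5374996223970007 [[0.0, -0.955, -0.295, 0.075], [1.0, -0.0, 0.002, 0.001], [-0.002, -0.295, 0.955, 0.031], [0.0, 0.0, 0.0, 1.0]]
(array([ 0.9,  0.2, 71.9]), np.float64(0.003))
```

View pics/w7.png

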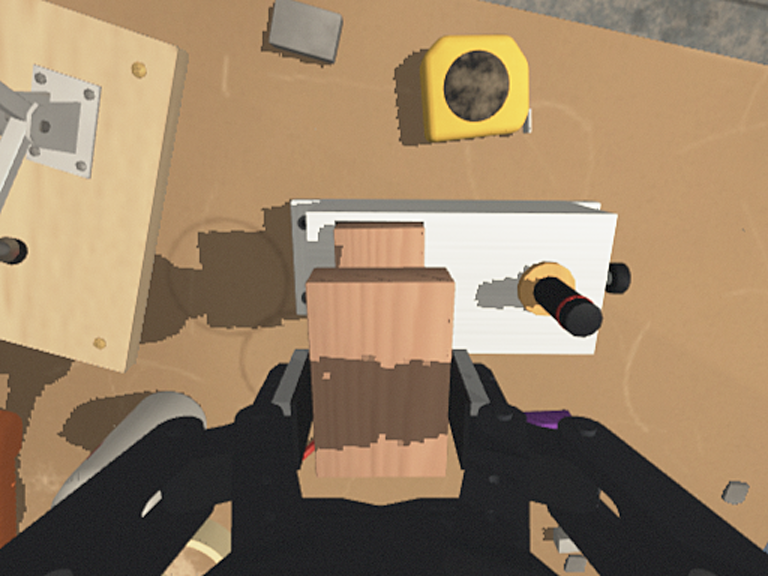

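The held block's top runs from (307,283)–(454,282) to (317,477)–(446,476). The lower block's far top edge is at (334,226)–(424,226).

```bash
python3 - <<'E'
from h import *
c=pickle.load(open("w7.pkl","rb"));H=np.array(c["hand_eye"]);T=np.linalg.inv(c["camera_from_world"])@np.linalg.inv(H)
def g(q,z):
    P=np.array([ray(c,((x+.5)/1.5-.5,(y+.5)/1.5-.5),z) for x,y in q]);return (P-T[:3,3])@T[:3,:3]*1000
h=g([(307,283),(454,282),(446,476),(317,477)],.3392-.159);l=g([(334,226),(424,226)],.089)
print(h.round(1),h.mean(0).round(1),l.round(1),(l.mean(0)-[36.5,0,0]).round(1))
E
```

```text
[[ 36.1 -21.7 158.9]
 [ 36.5  23.6 158.8]
 [-36.1  24.5 159.1]
 [-36.5 -21.7 159.1]] [  0.    1.2 159. ] [[ 39.  -22.4 250. ]
 [ 39.   23.3 250. ]] [  2.5   0.5 250. ]
```

Request:
{"method": "drive_tool", "body": {
  "increments": [
    {"delta_pos": [1,0,10],"turn": 0,"jaw": -1},
    {"delta_pos": [0,0,20],"turn": 0,"jaw": -1},
    {"delta_pos": [0,0,20],"turn": 0,"jaw": -1},
    {"delta_pos": [0,0,10],"turn": 0,"jaw": -1},
    {"delta_pos": [0,0,4],"turn": 0,"jaw": -1},
    {"delta_pos": [0,0,1],"turn": 0,"jaw": -1},
    {"delta_pos": [0,0,0],"turn": 0,"jaw": -1},
    {"delta_pos": [0,0,0],"turn": 0,"jaw": -1}
  ]
}}

```text
time: 14.45
tool_pos: [0.5595, 0.0114, 0.2772]
tcp_rot: [3.127, 0.296, 0.003]
wrist_force: [0.0, -0.0, -1.0]
width: 0.532
grip_force: 32.0
```

Request:
{"method": "drive_tool", "body": {
  "increments": [
    {"delta_pos": [-0.8,0,3],"turn": 0,"jaw": -1},
    {"delta_pos": [0,0,2],"turn": 0,"jaw": -1},
    {"delta_pos": [0,0,1],"turn": 0,"jaw": -1},
    {"delta_pos": [0,0,1],"turn": 0,"jaw": -1},
    {"delta_pos": [0,0,0],"turn": 0,"jaw": -1},
    {"delta_pos": [0,0,0],"turn": 0,"jaw": -1}
  ]
}}

```text
time: 14.95
tool_pos: [0.558, 0.0112, 0.2692]
tcp_rot: [-3.128, -0.296, 0.0]
wrist_force: [0.3, -0.2, -1.2]
width: 0.542
grip_force: 32.0
```

Request:
{"method": "drive_tool", "body": {
  "increments": [
    {"delta_pos": [0.6,0,1],"turn": 0,"jaw": -1},
    {"delta_pos": [0,0,0.6],"turn": 0,"jaw": -1},
    {"delta_pos": [0,0,0],"turn": 0,"jaw": -1},
    {"delta_pos": [0,0,0],"turn": 0,"jaw": -1}
  ]
}}

```text
time: 15.28
tool_pos: [0.5586, 0.0113, 0.2675]
tcp_rot: [-3.128, -0.296, 0.0]
wrist_force: [-0.8, -0.2, -0.7]
width: 0.531
grip_force: 32.0
```

Request:
{"method": "drive_tool", "body": {
  "increments": [
    {"delta_pos": [0,0,0.6],"turn": 0,"jaw": -1},
    {"delta_pos": [0,0,0],"turn": 0,"jaw": -1},
    {"delta_pos": [0,0,0],"turn": 0,"jaw": -1}
  ]
}}

```text
time: 15.53
tool_pos: [0.5587, 0.0113, 0.2672]
tcp_rot: [3.128, 0.296, 0.0]
wrist_force: [-0.5, -0.2, 0.9]
width: 0.544
grip_force: 32.2
```

Contact (the force rose by about 2 N). I'll release, rise and look.

Request:
{"method": "drive_tool", "body": {
  "increments": [
    {"delta_pos": [0,0,0],"turn": 0,"jaw": 0.2},
    {"delta_pos": [0,0,0],"turn": 0,"jaw": 0.4},
    {"delta_pos": [0,0,0],"turn": 0,"jaw": 0.6},
    {"delta_pos": [0,0,0],"turn": 0,"jaw": 0.6},
    {"delta_pos": [0,0,-10],"turn": 0,"jaw": 0.6},
    {"delta_pos": [0,0,-30],"turn": 0,"jaw": 0.6},
    {"delta_pos": [0,0,-35],"turn": 0,"jaw": 0.6},
    {"delta_pos": [0,0,-15],"turn": 0,"jaw": 0.6}
  ]
}}

```text
time: 16.2
tool_pos: [0.5599, 0.0113, 0.3622]
tcp_rot: [3.127, 0.296, 0.01]
wrist_force: [0.4, -0.8, 0.3]
width: 0.797
grip_force: 0.0
```

Request:
{"method": "drive_tool", "body": {
  "increments": [
    {"delta_pos": [-25,0,0],"turn": 0,"jaw": 0.6},
    {"delta_pos": [-30,0,0],"turn": 0,"jaw": 0.6},
    {"delta_pos": [-15,0,0],"turn": 0,"jaw": 0.6},
    {"delta_pos": [0,0,0],"turn": 0,"jaw": 0.6},
    {"delta_pos": [0,0,0],"turn": 0,"jaw": 0.6}
  ]
}}

```text
time: 16.62
tool_pos: [0.4896, -0.0019, 0.3579]
tcp_rot: [3.127, 0.295, 0.003]
wrist_force: [0.3, -0.0, -0.8]
width: 0.802
grip_force: 0.0
```

```bash
python3 w.py w8
```

```text
16.6167 [ 0.48961015 -0.00188515  0.35790424] [ 0.27847202 -0.04758957 -0.82276796] 0.8023269823877682 [[0.0, -0.955, -0.295, 0.075], [1.0, -0.0, 0.002, 0.001], [-0.002, -0.295, 0.955, 0.031], [0.0, 0.0, 0.0, 1.0]]
```

View pics/w8.png

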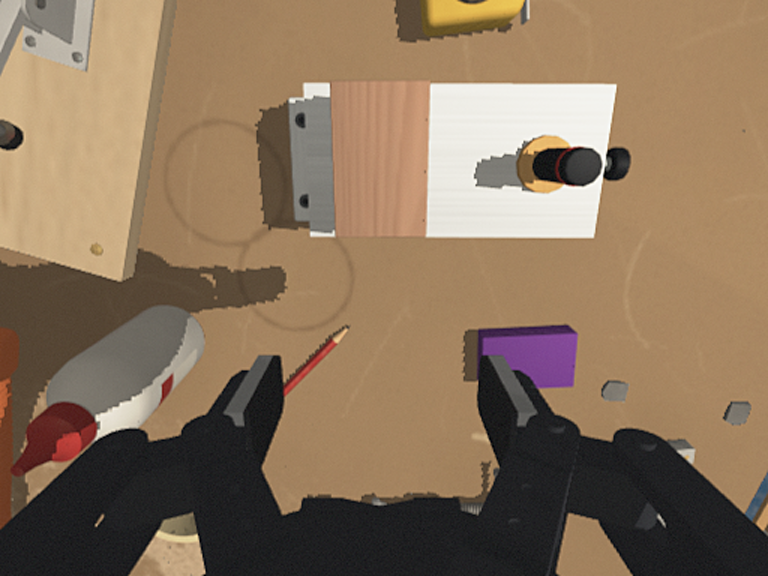

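The pile stands square: upper top corners (331,82), (429,82), (427,236), (334,236). The flange centre is near (545,164) and the handle top's centre near (584,167).

```bash
python3 - <<'E'
from h import *
from workcell import bot
c=pickle.load(open("w8.pkl","rb"))
g=lambda q,z:np.array([ray(c,((x+.5)/1.5-.5,(y+.5)/1.5-.5),z) for x,y in q])
B=g([(331,82),(429,82),(427,236),(334,236)],.108);S=g([(304,84),(616,84),(594,238),(310,238)],.07)
for P in(B,S):
    e=np.roll(P,-1,0)-P;print(P.mean(0).round(4),(np.linalg.norm(e,axis=1)*1000).round(1),np.degrees(np.arctan2(e[:,1],e[:,0])).round(1))
y=np.array([np.cos(np.radians(100.5)),np.sin(np.radians(100.5))]);print("pad",S.mean(0)[:2]+.045*y,"bore",S.mean(0)[:2]-.05*y)
print("flange",g([(545,164)],.076),"handle",g([(584,167)],.122))
print(togo(bot.read_state(),(.5750,-.0808),.30,np.radians(10.4)))
print(togo(bot.read_state(),(.5750,-.0808),.30,np.radians(-79.6)),bot.read_state()["q"])
E
```

```text
[0.5588 0.0101 0.108 ] [45.3 71.9 47.5 71.8] [ -79.2 -168.1  100.8   10.1]
[ 0.5652 -0.0328  0.07  ] [169.4  84.6 170.5  84.5] [ -79.2 -169.   100.8   10.3]
pad [0.55695882 0.01145702] bore [ 0.5742712  -0.08195219]
flange [[ 0.57488773 -0.08049993  0.076     ]] handle [[ 0.57478315 -0.08156633  0.122     ]]
(array([68.2, 93.4, 58.2]), np.float64(-1.564))
(array([68.2, 93.4, 58.2]), np.float64(0.007)) [-5.45656014e-02 -5.42184313e-02  2.04238502e+00  1.41882594e-04
  1.15110674e+00  1.32757031e+00]
```

The pile centre is within about 2 mm of the pad centre and square to it. Next I'll move above the rod, whose bore is at about (0.575, −0.081).

Request:
{"method": "drive_tool", "body": {
  "increments": [
    {"delta_pos": [10,14,0],"turn": 0.007,"jaw": 0.6},
    {"delta_pos": [20,27,0],"turn": 0,"jaw": 0.6},
    {"delta_pos": [20,27,0],"turn": 0,"jaw": 0.4},
    {"delta_pos": [13,18,0],"turn": 0,"jaw": 0.2},
    {"delta_pos": [5,7,0],"turn": 0,"jaw": 0.2},
    {"delta_pos": [0,0,30],"turn": 0,"jaw": 0.2},
    {"delta_pos": [0,0,15],"turn": 0,"jaw": 0.2},
    {"delta_pos": [0,0,0],"turn": 0,"jaw": 0.2}
  ]
}}

```text
time: 17.33
tool_pos: [0.5725, -0.0805, 0.3076]
tcp_rot: [-3.126, -0.285, 0.012]
wrist_force: [-1.1, -0.3, -0.1]
width: 0.602
grip_force: 0.0
```

```bash
python3 - <<'E'
from w import *
s,c=wristcam()
print(s["tool_pos"],R.from_rotvec(s["tcp_rot"]).as_matrix().round(4).tolist(),s["width"])
print(togo(s,(.5750,-.0810),.259,np.radians(-79.6)))
# handle top disc expected pixel & dark extent on rows around it
T=c["camera_from_world"];f=192/np.tan(np.radians(c["fovy"]/2))
for z in(.122,.115,.1):
    p=T@np.array([.5750,-.0810,z,1]);u=(f*p[0]/p[2]+c["cx"],f*p[1]/p[2]+c["cy"]);
    r=int(round(u[1]));d=np.where(c["pixels"][r].sum(1)<150)[0];d=d[abs(d-u[0])<45];print(z,np.round(u,1),f*.009/p[2],d.min(),d.max(),len(d))
E
```

```text
[ 0.57251634 -0.0804998   0.3075846 ] [[0.9835, 0.1806, -0.0078], [0.1806, -0.9836, 0.0017], [-0.0073, -0.0031, -1.0]] 0.601859643633663
(array([ 2.7,  1.1, 48.6]), np.float64(0.0))
0.122 [254.3 228.6] 15.4176681509465 241 268 28
0.115 [254.2 223.7] 14.83127403142893 241 268 28
0.1 [254.2 214.3] 13.713598931295671 242 267 22
```

Request:
{"method": "drive_tool", "body": {
  "increments": [
    {"delta_pos": [1.5,1,0],"turn": 0,"jaw": 0.2},
    {"delta_pos": [0,0,10],"turn": 0,"jaw": 0.2},
    {"delta_pos": [0,0,15],"turn": 0,"jaw": 0.2},
    {"delta_pos": [0,0,12],"turn": 0,"jaw": 0.2},
    {"delta_pos": [0,0,6],"turn": 0,"jaw": 0.2},
    {"delta_pos": [0,0,2],"turn": 0,"jaw": 0.2},
    {"delta_pos": [0,0,0],"turn": 0,"jaw": 0.2},
    {"delta_pos": [0,0,0],"turn": 0,"jaw": 0.2}
  ]
}}

```text
time: 18.05
tool_pos: [0.5755, -0.0816, 0.2674]
tcp_rot: [3.128, 0.285, 0.001]
wrist_force: [0.0, -0.2, 0.6]
width: 0.599
grip_force: 0.0
```

```bash
python3 - <<'E'
from w import *
s=bot.read_state();print(s["tool_pos"],R.from_rotvec(s["tcp_rot"]).as_matrix().round(4).tolist())
print(togo(s,(.5750,-.0810),.259,np.radians(-79.6)))
E
```

```text
[ 0.57553796 -0.08161375  0.26737224] [[0.9835, 0.1809, 0.0006], [0.1809, -0.9835, -0.0001], [0.0005, 0.0002, -1.0]]
(array([-0.4, -0.7,  8.4]), np.float64(0.0))
```

Request:
{"method": "drive_tool", "body": {
  "increments": [
    {"delta_pos": [-0.4,-0.5,4],"turn": 0,"jaw": 0.2},
    {"delta_pos": [0,0,2],"turn": 0,"jaw": 0},
    {"delta_pos": [0,0,0],"turn": 0,"jaw": -0.2},
    {"delta_pos": [0,0,0],"turn": 0,"jaw": -0.4},
    {"delta_pos": [0,0,0],"turn": 0,"jaw": -0.45},
    {"delta_pos": [0,0,0],"turn": 0,"jaw": -0.5}
  ]
}}

```text
time: 18.55
tool_pos: [0.5749, -0.0812, 0.2612]
tcp_rot: [3.129, 0.285, 0.001]
wrist_force: [0.0, 0.6, -0.5]
width: 0.248
grip_force: 0.0
```

Request:
{"method": "drive_tool", "body": {
  "increments": [
    {"delta_pos": [0,0,0],"turn": 0,"jaw": -0.55},
    {"delta_pos": [0,0,0],"turn": 0,"jaw": -1},
    {"delta_pos": [0,0,0],"turn": 0,"jaw": -1},
    {"delta_pos": [0,0,0],"turn": 0,"jaw": -1},
    {"delta_pos": [0,0,0],"turn": 0,"jaw": -1}
  ],
  "grip_force": 30
}}

```text
time: 18.97
tool_pos: [0.5749, -0.0809, 0.2612]
tcp_rot: [-3.128, -0.285, -0.0]
wrist_force: [-0.9, 2.9, 3.1]
width: 0.201
grip_force: 29.4
```

```bash
python3 - <<'E'
from w import *
s=bot.read_state();M=R.from_rotvec(s["tcp_rot"]).as_matrix();print(s["tool_pos"],M[:,2].round(4),"F tool",M.T@s["wrist_force"],M.T@s["torque"],s["width"],s["grip_force"])
E
```

```text
[ 0.57486891 -0.08092388  0.2612041 ] [ 1.e-04  5.e-04 -1.e+00] F tool [-0.31852215 -3.0538247  -3.14589985] [ 0.53983297 -0.05809115 -0.01444683] 0.2011063816728925 29.44180279970169
```

The handle is gripped, with 3 N of sideways force along −y of the tool. I'll ease that off by a fraction of a millimetre and start drawing gently.

Request:
{"method": "drive_tool", "body": {
  "increments": [
    {"delta_pos": [0,-0.4,0],"turn": 0,"jaw": -1},
    {"delta_pos": [0,0,0],"turn": 0,"jaw": -1},
    {"delta_pos": [0,0,-1],"turn": 0,"jaw": -1},
    {"delta_pos": [0,0,-1],"turn": 0,"jaw": -1},
    {"delta_pos": [0,0,0],"turn": 0,"jaw": -1},
    {"delta_pos": [0,0,0],"turn": 0,"jaw": -1}
  ]
}}

```text
time: 19.47
tool_pos: [0.5745, -0.081, 0.2624]
tcp_rot: [3.129, 0.285, -0.002]
wrist_force: [-0.6, -0.2, -3.2]
width: 0.204
grip_force: 29.3
```

```bash
cat >f.py <<'E'
from w import *
s=bot.read_state();M=R.from_rotvec(s["tcp_rot"]).as_matrix();print(s["time"],s["tool_pos"].round(4),M[:,2].round(4),"F tool",(M.T@s["wrist_force"]).round(1),(M.T@s["torque"]).round(2),s["grip_force"])
E
python3 f.py
```

```text
19.4667 [ 0.5745 -0.081   0.2624] [-1.e-03 -2.e-04 -1.e+00] F tool [-0.7  0.1  3.2] [ 0.01  0.   -0.05] 29.283698201179504
```

Request:
{"method": "drive_tool", "body": {
  "increments": [
    {"delta_pos": [0,0,-1.5],"turn": 0,"jaw": -1},
    {"delta_pos": [0,0,-1.5],"turn": 0,"jaw": -1},
    {"delta_pos": [0,0,-1.5],"turn": 0,"jaw": -1},
    {"delta_pos": [0,0,-1.5],"turn": 0,"jaw": -1},
    {"delta_pos": [0,0,-1.5],"turn": 0,"jaw": -1},
    {"delta_pos": [0,0,-1.5],"turn": 0,"jaw": -1},
    {"delta_pos": [0,0,0],"turn": 0,"jaw": -1},
    {"delta_pos": [0,0,0],"turn": 0,"jaw": -1}
  ]
}}

```text
time: 20.13
tool_pos: [0.5748, -0.0808, 0.2722]
tcp_rot: [3.129, 0.285, 0.001]
wrist_force: [0.1, -0.9, -3.1]
width: 0.197
grip_force: 29.3
```

```bash
python3 f.py
```

```text
20.1333 [ 0.5748 -0.0808  0.2722] [ 5.e-04 -1.e-04 -1.e+00] F tool [-0.1  0.9  3.1] [-0.01 -0.03  0.06] 29.290095269680023
```

Free sliding. I'll carry on at the same pace.

Request:
{"method": "drive_tool", "body": {
  "increments": [
    {"delta_pos": [0,0,-1.5],"turn": 0,"jaw": -1},
    {"delta_pos": [0,0,-1.5],"turn": 0,"jaw": -1},
    {"delta_pos": [0,0,-2],"turn": 0,"jaw": -1},
    {"delta_pos": [0,0,-2],"turn": 0,"jaw": -1},
    {"delta_pos": [0,0,-2],"turn": 0,"jaw": -1},
    {"delta_pos": [0,0,-1.5],"turn": 0,"jaw": -1},
    {"delta_pos": [0,0,-1],"turn": 0,"jaw": -1},
    {"delta_pos": [0,0,0],"turn": 0,"jaw": -1}
  ]
}}

```text
time: 20.8
tool_pos: [0.5749, -0.0808, 0.2839]
tcp_rot: [3.128, 0.285, 0.001]
wrist_force: [0.6, 0.8, -2.8]
width: 0.199
grip_force: 29.3
```

Request:
{"method": "drive_tool", "body": {
  "increments": [
    {"delta_pos": [0,0,-1.5],"turn": 0,"jaw": -1},
    {"delta_pos": [0,0,-2],"turn": 0,"jaw": -1},
    {"delta_pos": [0,0,-2],"turn": 0,"jaw": -1},
    {"delta_pos": [0,0,-2],"turn": 0,"jaw": -1},
    {"delta_pos": [0,0,-2],"turn": 0,"jaw": -1},
    {"delta_pos": [0,0,-1.5],"turn": 0,"jaw": -1},
    {"delta_pos": [0,0,0],"turn": 0,"jaw": -1},
    {"delta_pos": [0,0,0],"turn": 0,"jaw": -1}
  ]
}}

```text
time: 21.47
tool_pos: [0.5748, -0.0808, 0.2947]
tcp_rot: [3.129, 0.285, 0.001]
wrist_force: [-0.7, 0.3, -3.1]
width: 0.203
grip_force: 29.3
```

```bash
python3 f.py
```

```text
21.4667 [ 0.5748 -0.0808  0.2947] [ 3.e-04 -0.e+00 -1.e+00] F tool [-0.7 -0.4  3.1] [0.   0.02 0.01] 29.293822646141052
```

Request:
{"method": "drive_tool", "body": {
  "increments": [
    {"delta_pos": [0,0,-1.5],"turn": 0,"jaw": -1},
    {"delta_pos": [0,0,-1.5],"turn": 0,"jaw": -1},
    {"delta_pos": [0,0,-1],"turn": 0,"jaw": -1},
    {"delta_pos": [0,0,-0.3],"turn": 0,"jaw": -1},
    {"delta_pos": [0,0,0],"turn": 0,"jaw": -1},
    {"delta_pos": [0,0,0],"turn": 0,"jaw": -1},
    {"delta_pos": [0,0,0],"turn": 0,"jaw": -1}
  ]
}}

```text
time: 22.05
tool_pos: [0.5747, -0.0808, 0.2987]
tcp_rot: [-3.129, -0.285, 0.0]
wrist_force: [0.5, 0.4, -3.0]
width: 0.196
grip_force: 29.3
```

```bash
python3 f.py; python3 - <<'E'
from w import *
c=bot.read_camera("scene");d=pickle.load(open("cams.pkl","rb"))["scene"]
f=192/np.tan(np.radians(c["fovy"]/2));T=np.array(c["camera_from_world"])
for im,z,n in((d["pixels"],.070,"start"),(c["pixels"],.108,"now")):
    h=cv2.cvtColor(im,cv2.COLOR_RGB2HSV)
    pr=[]
    for zz in(z,z+.006):
        p=T@np.array([.575,-.081,zz,1]);pr.append([f*p[0]/p[2]+c["cx"],f*p[1]/p[2]+c["cy"]])
    u,v=np.mean(pr,0);
    m=(h[...,1]>120)&(h[...,0]>10)&(h[...,0]<28)&(h[...,2]>70);w=np.zeros_like(m);w[int(v)-14:int(v)+15,int(u)-10:int(u)+11]=1
    y,x=np.where(m&w);print(n,"pred",np.round([u,v],1),"found",len(y),x.mean().round(1),y.mean().round(1),y.min(),y.max())
E
```

```text
22.05 [ 0.5747 -0.0808  0.2987] [-1.e-04  0.e+00 -1.e+00] F tool [ 0.5 -0.3  3. ] [ 0.05  0.01 -0.04] 29.294076561927795
start pred [257.6 193.7] found 20 257.5 194.0 193 195
now pred [257.8 181.7] found 30 258.4 182.5 180 184
```

The flange has risen about 37 mm by the TCP, and the scene camera agrees to within its pixel. The rod is held with negligible side force, so I'm handing in.

```bash
python3 -c "
from workcell import bot
print(bot.finish_job())"
```

```text
the job is handed in; nothing more can be done
None
```

The job is handed in: both beech blocks are stacked square on the pad, and the rod is held upright with its flange about 37.5 mm up (pile top 38 mm) and almost no side force. The hand-in returned no verdict.

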